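# Tip the backup battery over the dock's edge and latch it home

### The job

The tank's backup battery stands on end in front of its charging dock. Slide it square up against the front edge of the dock's floor plate, tip it over that edge with a high push so that it lies on the plate, contact end towards the terminal block, and push it fully home against the sprung contacts until the latch rises behind it. Firm but gentle pushes, under 30 N; do not fling it over, and leave the other things on the shelf alone.

Things in the scene. Friction and masses are not known exactly. Their poses are not given: they have to be found in the camera images.
- battery: Black box with a grey head, 95 mm deep (x) x 115 mm wide (y) x 130 mm tall (z), 0.7 to 1.0 kg, too big to grip. Starts upright; origin at the centre of its foot face, z up, x towards the dock (within 0.2 rad). Cells in its foot: centre of mass 36 mm above the foot face, so it tips over by itself only past 63 degrees. Pushes over 30 N break it; turning over faster than 7 rad/s is flung.
- battery_toe (a point): Middle of the battery's foot edge on its dock side (47.5 mm along its x, at foot level), the edge that must meet the dock. Friction with the shelf is 0.5 to 0.7: pushed higher than about 60 mm with nothing ahead of its foot, the battery may topple early.
- battery_nose (a point): Centre of the battery's head face (two flat brass strips), 130 mm from the foot along its z; axes as the battery's. The head goes against the terminal block.
- dock: Grey charging dock, fixed: floor plate 240 (x) x 160 (y) x 12 mm, origin under its centre, z up. The battery comes from -x over the front edge, a 12 mm step at x = -120 mm. On the plate sits a receiver: terminal block 150 mm wide, 102 mm high from the shelf, face at x = 65 mm or deeper; ahead of it 40 mm of cheeks, 40 mm high, 123 mm apart, then mouths 27 mm long flaring to 150 mm apart.
- dock_edge (a point): Middle of the top of the plate's front edge, at dock x = -120 mm, z = 12 mm; axes as the dock's. The battery tips about this edge: its pushed face swings up as well as forward there, so a pusher that grips the face should follow that arc; a level push drags on it and can jam.
- dock_home (a point): Centre of the block's face (59.5 mm above the shelf) if the receiver were fully forward; axes as the dock's. It is screwed down in slots, 0 to 14 mm deeper: home depth is not known and must be felt. Two sprung brass bars stand 6 mm out of the face: 5 N at first touch, 10 N pressed flush, on top of friction; then the face is a hard stop. Unlatched, they push the battery back out.
- dispenser: Bystander: press-button pellet dispenser, translucent green, 74 mm across, 142 mm tall; origin under its centre.
- spoon: Bystander: stainless spoon 140 mm long lying along its x.
- feeding_ring: Bystander: white feeding ring lying flat, 80 mm across, 10 mm high; origin under its centre.
- dish: Bystander: round glass dish 90 mm across, 35 mm high; origin under its centre.
- net_frame: Bystander: rigid black net frame lying flat, 120 x 100 mm (origin under its middle) with a handle reaching 250 mm to its -x.
- tin: Bystander: capped aluminium tin 75 mm across, 78 mm high; origin under its centre.
- feed_jar: Bystander: feed jar 70 mm across, 90 mm high; origin under its centre.
- latch (a joint): How far the receiver's steel latch bar stands out of the floor plate: 6 mm when up, 0 when flush. The bar (60 mm wide, 12 mm long, light spring) dips under the lying battery and rises behind its foot face when the head is within 1.3 mm of the block's face; then it holds it. Its holding face is 131 mm ahead of the block's face.

How it is judged (in metres and radians):
On the way, in this order (a step that is already met when the one before it is completed fails the run):
1. the battery stands upright (within 5 degrees) with its foot square (within 4 degrees) against the dock's front edge (within 3 mm) (x of battery_toe in the frame of dock_edge above -0.003 m and angle between the y axis of battery and the y axis of dock, either way round below 0.07 rad and angle between battery's own z axis and vertical below 0.09 rad), for 0.1 s.
2. it leans 30 to 60 degrees over the dock, its foot edge still at the dock's edge (at most 20 mm back from it) (angle between battery's own z axis and vertical between 0.52 and 1.05 rad and x of battery_toe in the frame of dock_edge between -0.02 and 0.01 m), for 0.1 s.
3. it lies flat on the plate (within 4 degrees), its dock side down (angle between battery's own x axis and vertical above 3.07 rad and z of battery_nose in the frame of dock_home below 0.004 m), for 0.2 s.
At the end, for the whole second after the job is handed in: The battery lies flat (4 degrees) on the plate, on the side that faced the dock, head to the block and square to it (3.4 degrees), within 6 mm of the middle of the cheeks, head from 3 mm short of dock_home to 17 mm past it, the latch up behind it (over 4 mm), at rest, let go (all of step 3 and value of joint latch above 0.004 m and angle between the z axis of battery and the x axis of dock, either way round below 0.06 rad and x of battery_nose in the frame of dock_home between -0.003 and 0.017 m and y of battery_nose in the frame of dock_home between -0.006 and 0.006 m and linear speed of battery below 0.01 m/s); the robot touches nothing.
It fails at once if the robot presses on the battery with more than 30 N (contact force between any of the fingers, the arm and battery above 30 N).
It fails at once if the battery is flung over (turning faster than 7 rad/s) (angular speed of battery above 7 rad/s).
It fails at once if another thing on the shelf is moved by more than 15 mm (distance of any of dispenser, spoon, feeding_ring, dish, net_frame, tin, feed_jar from where it was at the start of the episode above 0.015 m).
It also fails if it takes over 72 s, if anything falls off the work surface, if the arm or the gripper's body presses on something with over 40 N, if the wrist force passes 120 N, or if a joint passes its speed limit or range.

### The arm

A 6-joint arm with a two-finger parallel gripper is mounted at the origin on the work surface. World frame = base frame: x ahead of the robot, y to its left, z up, the work surface at z = 0. Lengths are in mm, angles in degrees, forces in N, time in s.
With the tool pointing down it reaches from about 350 to 850 mm from the base axis. Payload 8.1 kg.
Tool frame: the origin (TCP) lies midway between the tips of the shut fingers; the grasp point (between the pads) lies 19 mm behind it; z points along the fingers, y is the direction in which the jaws open and shut (so a half turn about z gives the same grasp; the last joint's range is limited). The gripper opens to 85 mm and grips with 20 to 120 N. Pads are 22 mm wide; open, the fingers measure 114 mm over their backs; the gripper's body (76 mm by 85 mm) begins 54 mm behind the grasp point. The pads swing forward as they close: fully open they stand 13 mm farther back than shut.
Start: joints at [71.711, 7.471, 85.268, -0, 87.261, -4.893], TCP at [138.983, 583.686, 231.292] pointing down, gripper open.
Joint ranges: [-169.43, 169.43], [-51.17, 129.36], [1.28, 143.12], [-76.62, 256.62], [0, 156.53], [-152.29, 152.29]. Speed limits (degrees/s): [136.94, 136.94, 159.86, 180, 180, 180].

### API

Orientations are given as [roll, pitch, yaw] about the fixed x, y, z axes, in that order (R = Rz(yaw) Ry(pitch) Rx(roll)).
In Python, from bench import telemetry, snapshot, camera_params, job gives the robot as it stands. The module is installed in compiled form; this text tells all that it offers.
- The arm moves only by the shell command python3 -m jog 'ROWS' [FORCE]. ROWS is JSON, a list that holds one entry, the list of rows, each a list of 7 numbers: the shift along the tool's x, y, z in units of 50 mm (1.0 is 50 mm), then the turn, a rotation vector about the tool's x, y, z in units of 2 pi rad (1.0 is 2 pi rad), then the opening, from 0 (shut) to 1 (fully open). In form: [[[dx, dy, dz, rx, ry, rz, claw], ...]]. A call has 1 to 12 rows; each row shifts and turns the commanded pose from where the row before left it, along the tool's axes as they then stand; what a row does not reach is not made up. A row lasts 1/8 s, in which the tool goes at most 62.5 mm and 10.7 degrees, less where a joint would pass 70% of its speed; a pose out of reach is approached as far as the arm can. A call with a number of a shift or a turn outside -1 to 1 is refused whole. A call with a gripper value outside its range is refused whole. The fingers move at their own pace and stop on an object; FORCE is the grip in N (left out, the last holds). Time passes only in rows, so rows that do not move let the fingers close. It gives the time, the measured TCP pose, the force and the opening at its end, in the units of the state.
- telemetry.sense(): the state, without advancing time (a new reading comes with each control period).
- snapshot(name): name is "side" or "top"; returns (picture, depth): 480x640x3 uint8, red, green, blue; 480x640 float32, mm along the optical axis (not along the pixel's ray), 0 where there is no reading.
- camera_params(name): a dict with "K" (3x3 intrinsics, pixels), "extrinsics" (4x4, takes a point from camera to world coordinates). Camera axes: x right, y down, z forward; pixel columns grow to the right and rows downward; lengths in mm; the calibration is good to about 2 mm. A picture is of the moment at which its call begins. camera_params takes no time and is no camera call.
- job.hand_in(): hands the job in, once; it reports no verdict.
The state is a dict: "time": time; "joint_pos": joint angles; "qd": joint speeds; "joint_efforts": joint torques, N m; "tool_pos": TCP position; "tcp_rot": TCP orientation; "ft_force": force on the tool from outside, world axes, zero at the start; "wrist_torque": the same for the moment, N m; "finger_gap": finger opening in mm.
Only numpy, scipy, OpenCV 4.12 (cv2) and the standard library are available. Lean on these libraries where they do the work, as an engineer would, in place of code of your own. Each camera call takes 0.05 s, during which the arm holds its last target. There are 200 camera calls.

## Working session

There is one attempt and no reset: what is moved stays moved. The work goes in short steps, Python scripts to look and compute and a shell command to move; the robot and the scene stay as the last step left them, time stands still between calls to the robot, and variables do not carry over. Pictures are saved under pics/ and viewed, about 8 in all and at most 12, crops included, and the job is handed in when it is done.

```bash
mkdir -p pics; cat > h.py <<'E'
import numpy as np, cv2
from bench import telemetry, snapshot, camera_params
from scipy.spatial.transform import Rotation as R
def shot(n,f=None):
    p,d=snapshot(n)
    if f: cv2.imwrite('pics/'+f,cv2.cvtColor(p,cv2.COLOR_RGB2BGR))
    return p,d
def cloud(n,d):
    c=camera_params(n);K=np.array(c['K']);E=np.array(c['extrinsics'])
    v,u=np.mgrid[:480,:640]
    P=np.stack([(u-K[0,2])/K[0,0]*d,(v-K[1,2])/K[1,1]*d,d],-1)
    W=P@E[:3,:3].T+E[:3,3]; W[d<=0]=np.nan
    return W
E
python3 - <<'E'
from h import *
s=telemetry.sense();print(s)
for n in('top','side'):
    p,d=shot(n,n+'0.png');W=cloud(n,d);np.savez(n+'0.npz',p=p,d=d,W=W)
    c=camera_params(n);print(n,np.round(c['K'],1).tolist(),np.round(c['extrinsics'],3).tolist())
E
```

```text
{'time': 0.0, 'joint_pos': array([ 7.17134147e+01,  7.51596563e+00,  8.53283941e+01,  1.66108487e-03,
        8.72608210e+01, -4.89376553e+00]), 'qd': array([ 0.00112181, -0.05252721,  0.04799201,  0.06694797, -0.01365741,
       -0.03253666]), 'joint_efforts': array([ 2.66584226e-03, -5.69408834e+01, -5.00549591e+01,  1.08050128e-05,
        1.49672624e-02,  4.32974147e-06]), 'tool_pos': array([138.78142103, 583.17649326, 230.24396645]), 'tcp_rot': array([-1.79895344e+02, -1.06257935e-02,  1.66607090e+02]), 'ft_force': array([ 0.27453735, -0.34927507, -0.26715847]), 'wrist_torque': array([ 0.05231177, -0.03506616,  0.00290872]), 'finger_gap': 85.15906777163758}
top [[522.2, 0.0, 325.1], [0.0, 522.2, 237.2], [0.0, 0.0, 1.0]] [[-0.009, -0.993, 0.118, 385.709], [-1.0, 0.011, 0.014, -38.243], [-0.015, -0.118, -0.993, 1399.758], [0.0, 0.0, 0.0, 1.0]]
side [[564.2, 0.0, 321.0], [0.0, 564.2, 235.9], [0.0, 0.0, 1.0]] [[0.811, -0.436, 0.389, 84.172], [-0.584, -0.589, 0.559, -690.833], [-0.015, -0.681, -0.732, 1003.702], [0.0, 0.0, 0.0, 1.0]]
```

View pics/top0.png

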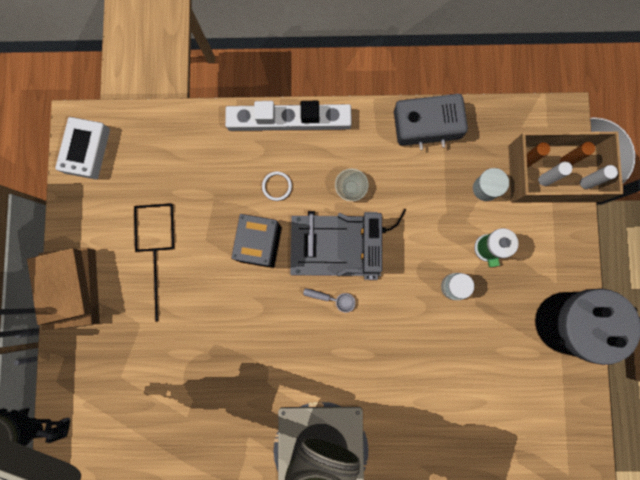

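View pics/side0.png

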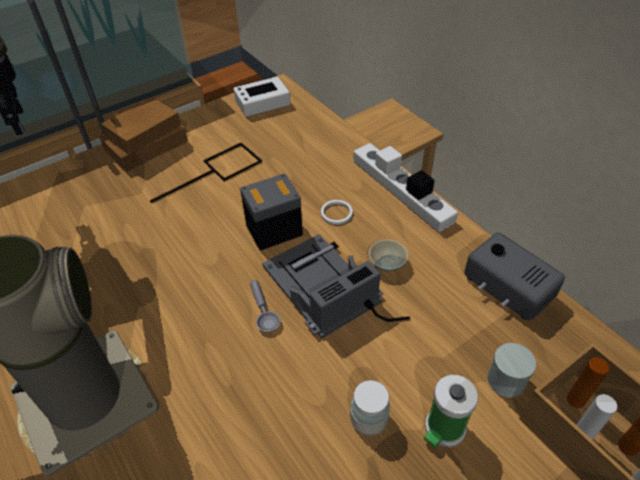

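The top view shows the battery at about (257,242) with brass strips on top, and the dock to its right at (337,245) with its block at (373,243). Dock +x is therefore roughly world −y. The ring is at (277,186), the dish at (352,185) and the spoon at (330,298). The arm is clear at the lower left. The side view agrees.

```bash
python3 - <<'E'
from h import *
def rect(P,name):
    r=cv2.minAreaRect((P[:,:2]*1).astype(np.float32));print(name,len(P),np.round(r[0],1),np.round(r[1],1),round(r[2],2),np.median(P[:,2]).round(1), 'pc', np.percentile(P[:,0],[1,99]).round(),np.percentile(P[:,1],[1,99]).round())
    print(np.round(cv2.boxPoints(r),1).tolist())
z=np.load('top0.npz');W=z['W'];
def reg(W,x0,x1,y0,y1,z0,z1):
    m=(W[...,0]>x0)&(W[...,0]<x1)&(W[...,1]>y0)&(W[...,1]<y1)&(W[...,2]>z0)&(W[...,2]<z1);m=cv2.morphologyEx(m.astype(np.uint8),cv2.MORPH_OPEN,np.ones((3,3)))>0
    return m
sub=W[180:310:6,225:395:10]
print('table z',np.nanmedian(W[300:330,200:300,2]))
for a in sub[...,2]: print(' '.join('%4.0f'%q for q in a))
rect(W[reg(W,300,700,0,250,115,145)],'bat')
rect(W[reg(W,350,600,-250,60,90,125)],'block')
rect(W[reg(W,350,640,-220,40,7,120)],'dock')
P=W[reg(W,350,640,-220,40,7,17)];rect(P,'plate')
z=np.load('side0.npz');W=z['W']
rect(W[reg(W,300,700,0,250,115,145)],'batS')
rect(W[reg(W,350,640,-220,40,7,120)],'dockS')
E
```

```text
table z 0.5475131937114384
  -3   -0    2    4    9    2   -1    7    1    0   -3    2   14   16   28   -6   -5
   1  nan    8    1   -2   -1    3    2    0   -2    4   -1    7    9   25    1    4
   2   -1   -1    2   15    1   -2    6    1   -1   -1    1   11    7   34   -2    3
  -0    2    0    2   -5    9    5   -2    1   -4    4    3   29   28    0   -2   -4
  -0    2    2   -2   -2    2    1    2   -1    2   -1    2   -0    0   -5   -1    6
   2    3   -0   -6    1   -3    1    2   -2    3   -1    2    3    2    3    3   -0
  -2    2  135  127    1   -1   -2    9   15    8   11   15   50   20  101  105    1
   2   -2  129  131  131  133    1   12   14   15    9    9   11   24  102  110    6
   2   -1  132  130  133  128    4    8   11  nan   10   14   14   10  105  101   39
   4    4  130  127  134  129   -4   14   15   11   16    6   11   18  101  100    1
   2  133  129  126  126   98   -2   10    9   15   12   12   10   11  105  104    3
  -0  134  130  131  129   82   -3   14   14   13    7   15   13   13   95  110   -4
  -2  129  134  129  133   60   -1   15  nan   13   1
[... 1459 characters left out ...]
5878906]]
plate 2405 [482.6 -38.8] [158.6 251.1] 89.72 12.5 pc [449. 603.] [-115.   37.]
[[356.70001220703125, -117.4000015258789], [607.7000122070312, -118.69999694824219], [608.5, 39.900001525878906], [357.5, 41.099998474121094]]
batS 1660 [532.5 158. ] [103.7 115.9] 78.81 130.8 pc [471. 590.] [103. 207.]
[[465.6000061035156, 118.4000015258789], [579.2999877929688, 95.9000015258789], [599.4000244140625, 197.6999969482422], [485.70001220703125, 220.1999969482422]]
dockS 6487 [485.3 -83. ] [250.4 266.1] 88.36 22.5 pc [383. 608.] [-178.   37.]
[[348.79998779296875, -204.3000030517578], [614.7000122070312, -211.89999389648438], [621.9000244140625, 38.29999923706055], [355.8999938964844, 46.0]]
```

```bash
python3 -c "
import cv2
a=cv2.imread('pics/top0.png')[150:320,220:420];b=cv2.imread('pics/side0.png')[165:345,225:425]
cv2.imwrite('pics/c0.png',cv2.vconcat([cv2.resize(a,(600,300) if 0 else (680,578))]))"
```

```text
(no output)
```

View pics/c0.png

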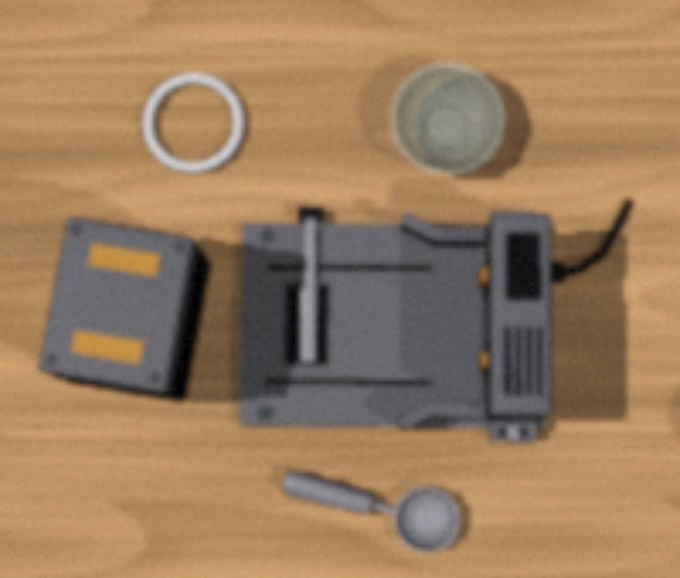

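```bash
python3 - <<'E'
from h import *
for n in('top','side'):
    W=np.load(n+'0.npz')['W'];x,y,z=W[...,0],W[...,1],W[...,2]
    m=(x>430)&(x<630)&(y>-20)&(y<88)&(z>7)&(z<40);m=cv2.morphologyEx(m.astype(np.uint8),cv2.MORPH_OPEN,np.ones((3,3)))>0
    P=W[m]
    E=[]
    for xb in range(455,600,8):
        q=P[abs(P[:,0]-xb)<4]
        if len(q)>8:E.append((xb,np.sort(q[:,1])[-2]))
    E=np.array(E);f=np.polyfit(E[:,0],E[:,1],1);f=np.polyfit(*E[abs(E[:,1]-np.polyval(f,E[:,0]))<3].T,1)
    print(n,'front',E.round().tolist(),'slope deg',np.degrees(np.arctan(f[0])),'y@526',np.polyval(f,526))
    for s,i in((1,-1),(-1,0)):
        S=[]
        for yb in range(-20,66,6):
            q=P[abs(P[:,1]-yb)<3]
            if len(q)>8:S.append((yb,np.percentile(q[:,0],99 if s>0 else 1)))
        S=np.array(S);print('side',s,S.round().tolist(),np.polyfit(S[:,0],S[:,1],1))
W=np.load('top0.npz')['W'];x,y,z=W[...,0],W[...,1],W[...,2]
for nm,a in(('block',(440,610,-190,-60,95,112)),):
    m=(x>a[0])&(x<a[1])&(y>a[2])&(y<a[3])&(z>a[4])&(z<a[5]);q=W[m]
    F=[]
    for xb in range(458,598,8):
        w=q[abs(q[:,0]-xb)<4]; F.append((xb,np.percentile(w[:,1],98),np.percentile(w[:,1],2)))
    F=np.array(F);print(np.polyfit(F[:,0],F[:,1],1),F[:,1].round().tolist(),np.degrees(np.polyfit(F[:,0],F[:,1],1)[0]))
E
```

```text
top front [[455.0, 72.0], [463.0, 72.0], [471.0, 72.0], [479.0, 72.0], [487.0, 72.0], [495.0, 70.0], [503.0, 69.0], [511.0, 72.0], [519.0, 72.0], [527.0, 72.0], [535.0, 72.0], [543.0, 72.0], [551.0, 72.0], [559.0, 70.0], [567.0, 69.0], [575.0, 69.0], [583.0, 69.0], [591.0, 69.0], [599.0, 69.0]] slope deg -1.1210886603086117 y@526 71.01343636887678
side 1 [[-20.0, 601.0], [-14.0, 605.0], [-8.0, 606.0], [-2.0, 606.0], [4.0, 605.0], [10.0, 619.0], [16.0, 620.0], [22.0, 620.0], [28.0, 618.0], [34.0, 608.0], [40.0, 607.0], [46.0, 607.0], [52.0, 608.0], [58.0, 608.0], [64.0, 607.0]] [3.24885843e-02 6.08978628e+02]
side -1 [[-20.0, 451.0], [-14.0, 450.0], [-8.0, 450.0], [-2.0, 450.0], [4.0, 450.0], [10.0, 451.0], [16.0, 451.0], [22.0, 450.0], [28.0, 450.0], [34.0, 450.0], [40.0, 450.0], [46.0, 451.0], [52.0, 451.0], [58.0, 451.0], [64.0, 450.0]] [4.86662428e-04 4.50332605e+02]
side front [[455.0, 80.0], [463.0, 77.0], [471.0, 80.0], [479.0, 76.0], [487.0, 77.0], [495.0, 79.0], [503.0, 75.0], [511.0, 78.0], [519.0, 77.0], [527.0, 73.0], [535.0, 75.0], [543.0, 76.0], [551.0, 77.0], [559.0, 76
[... 167 characters left out ...]
05.0], [-8.0, 606.0], [-2.0, 604.0], [4.0, 608.0], [10.0, 607.0], [16.0, 620.0], [22.0, 619.0], [28.0, 619.0], [34.0, 607.0], [40.0, 606.0], [46.0, 609.0], [52.0, 608.0], [58.0, 608.0], [64.0, 607.0]] [3.86053144e-02 6.08252447e+02]
side -1 [[-20.0, 457.0], [-14.0, 449.0], [-8.0, 449.0], [-2.0, 450.0], [4.0, 451.0], [10.0, 450.0], [16.0, 450.0], [22.0, 451.0], [28.0, 449.0], [34.0, 449.0], [40.0, 451.0], [46.0, 450.0], [52.0, 450.0], [58.0, 451.0], [64.0, 450.0]] [-1.68591192e-02  4.50808973e+02]
[-2.12020855e-02 -1.08657468e+02] [-118.0, -119.0, -119.0, -119.0, -119.0, -118.0, -119.0, -120.0, -120.0, -120.0, -120.0, -120.0, -120.0, -121.0, -121.0, -121.0, -121.0, -121.0] -1.2147900135678917
```

```bash
cat >> h.py <<'E'
def tgt(az,tilt):
    a=np.radians(az);t=np.radians(tilt);d=np.array([np.cos(a),np.sin(a),0]);z=np.sin(t)*d+np.array([0,0,-np.cos(t)])
    y=np.array([-np.sin(a),np.cos(a),0]);x=np.cross(y,z);return np.stack([x,y,z],1)
def turn(Ra,Rb,n):
    v=R.from_matrix(Ra.T@Rb).as_rotvec()/(2*np.pi);print('turn/row',np.round(v/n,4),'deg/row',np.linalg.norm(v)/n*360)
def st():
    s=telemetry.sense();print('t',round(s['time'],2),'p',s['tool_pos'].round(1),'rpy',s['tcp_rot'].round(1),'F',s['ft_force'].round(1),'j',s['joint_pos'].round(0));return s
E
python3 -m jog '[[[-0.907,-0.388,0.062,0,0,0,1],[-0.907,-0.388,0.062,0,0,0,1],[-0.907,-0.388,0.062,0,0,0,1],[-0.907,-0.388,0.062,0,0,0,1],[-0.907,-0.388,0.062,0,0,0,1],[-0.907,-0.388,0.062,0,0,0,1],[-0.907,-0.388,0.062,0,0,0,1],[-0.907,-0.388,0.062,0,0,0,1],[-0.907,-0.388,0.062,0,0,0,1],[-0.907,-0.388,0.062,0,0,0,1]]]'
python3 - <<'E'
from h import *
s=st();Ra=R.from_euler('xyz',s['tcp_rot'],degrees=True).as_matrix();print(Ra.round(2))
turn(Ra,tgt(-100,60),10);turn(Ra,tgt(-100,60),12)
E
```

```text
time: 1.35
tool_pos: [536.1, 288.7, 199.7]
tcp_rot: [-180.0, -0.0, 166.6]
ft_force: [-0.8, 0.6, 0.0]
finger_gap: 85.6
t 1.35 p [536.1 288.7 199.7] rpy [-180.    -0.   166.6] F [-0.8  0.6  0. ] j [ 23.  10.  86.   0.  84. -53.]
[[-0.97  0.23 -0.  ]
 [ 0.23  0.97 -0.  ]
 [ 0.   -0.   -1.  ]]
turn/row [ 0.0125 -0.0133  0.0217] deg/row 10.187235301595715
turn/row [ 0.0104 -0.0111  0.018 ] deg/row 8.489362751329763
```

```bash
python3 -m jog '[[[0,0,0,0.0104,-0.0111,0.0181,1],[0,0,0,0.0104,-0.0111,0.0181,1],[0,0,0,0.0104,-0.0111,0.0181,1],[0,0,0,0.0104,-0.0111,0.0181,1],[0,0,0,0.0104,-0.0111,0.0181,1],[0,0,0,0.0104,-0.0111,0.0181,1],[0,0,0,0.0104,-0.0111,0.0181,1],[0,0,0,0.0104,-0.0111,0.0181,1],[0,0,0,0.0104,-0.0111,0.0181,1],[0,0,0,0.0104,-0.0111,0.0181,1],[0,0,0,0.0104,-0.0111,0.0181,1],[0,0,0,0.0104,-0.0111,0.0181,1]]]'
python3 - <<'E'
from h import *
s=st();Ra=R.from_euler('xyz',s['tcp_rot'],degrees=True).as_matrix();print(Ra.round(3))
turn(Ra,tgt(-100,60),1)
for p in((543,225,35),(543,225,50)): print((Ra.T@(np.array(p)-s['tool_pos'])/50).round(3))
E
```

```text
time: 2.85
tool_pos: [534.8, 290.2, 199.6]
tcp_rot: [179.3, 60.2, 79.0]
ft_force: [0.7, 0.1, -0.2]
finger_gap: 85.1
t 2.85 p [534.8 290.2 199.6] rpy [179.3  60.2  79. ] F [ 0.7  0.1 -0.2] j [ 42.  56.  43. -42. 127.  41.]
[[ 0.094  0.984 -0.152]
 [ 0.487 -0.179 -0.855]
 [-0.868  0.006 -0.496]]
turn/row [-0.0002  0.0007 -0.0013] deg/row 0.5403901093260419
[2.238 0.374 2.723]
[1.977 0.376 2.574]
```

```bash
python3 -m jog '[[[0.36,0.063,0.44,0,0,0,1],[0.36,0.063,0.44,0,0,0,1],[0.36,0.063,0.44,0,0,0,1],[0.36,0.063,0.44,0,0,0,1],[0.36,0.063,0.44,0,0,0,1],[0.36,0.063,0.44,0,0,0,1],[0,0,0,0,0,0,1]]]'
python3 - <<'E'
from h import *
s=st();p,d=shot('side','a1.png');shot('top','a1t.png')
a=cv2.imread('pics/a1.png')[100:340,130:430];cv2.imwrite('pics/a1c.png',cv2.resize(a,(750,600)))
E
```

```text
time: 3.72
tool_pos: [542.4, 225.0, 37.9]
tcp_rot: [179.9, 60.3, 79.7]
ft_force: [0.1, 0.4, 0.4]
finger_gap: 85.8
t 3.73 p [542.4 225.   37.9] rpy [179.9  60.3  79.7] F [0.1 0.4 0.4] j [ 38.  61.  53. -39. 113.  49.]
```

View pics/a1c.png

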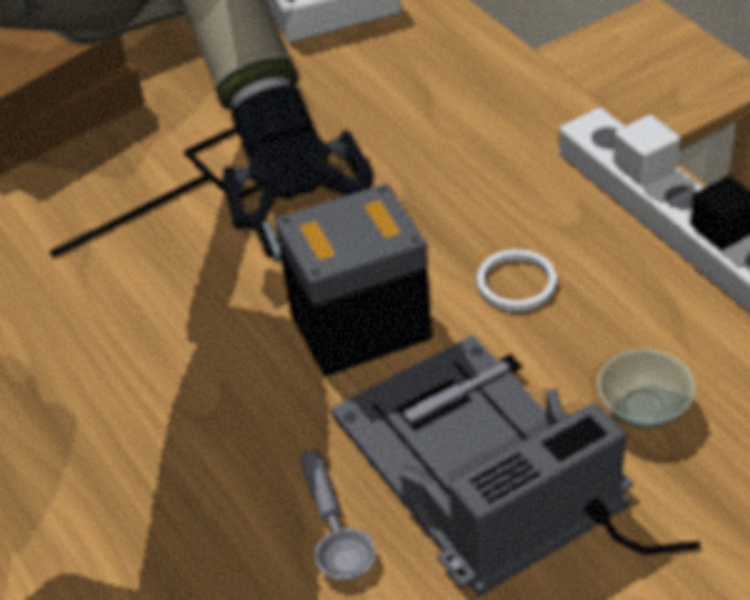

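```bash
python3 -m jog '[[[-0.05,0,0.087,0,0,0,1],[-0.05,0,0.087,0,0,0,1],[-0.05,0,0.087,0,0,0,1],[-0.05,0,0.087,0,0,0,1],[-0.02,0,0.035,0,0,0,1],[-0.02,0,0.035,0,0,0,1],[-0.02,0,0.035,0,0,0,1],[-0.02,0,0.035,0,0,0,1],[-0.02,0,0.035,0,0,0,1]]]'; python3 -m jog '[[[-0.02,0,0.035,0,0,0,1],[-0.02,0,0.035,0,0,0,1],[-0.02,0,0.035,0,0,0,1],[-0.02,0,0.035,0,0,0,1]]]'
```

```text
time: 4.95
tool_pos: [538.6, 197.1, 40.9]
tcp_rot: [179.4, 60.1, 79.4]
ft_force: [0.4, -0.2, 0.3]
finger_gap: 85.4
time: 5.45
tool_pos: [537.3, 189.4, 40.9]
tcp_rot: [179.4, 60.0, 79.3]
ft_force: [0.4, 4.9, 0.6]
finger_gap: 85.1
```

```bash
python3 -m jog '[[[-0.027,-0.0135,0.0466,-0.0024,0,-0.0014,1],[-0.027,-0.0135,0.0466,-0.0024,0,-0.0014,1],[-0.027,-0.0135,0.0466,-0.0024,0,-0.0014,1],[-0.027,-0.0135,0.0466,-0.0024,0,-0.0014,1],[-0.027,-0.0135,0.0466,-0.0024,0,-0.0014,1],[-0.027,-0.0135,0.0466,-0.0024,0,-0.0014,1],[-0.027,-0.0135,0.0466,-0.0024,0,-0.0014,1],[-0.027,-0.0135,0.0466,-0.0024,0,-0.0014,1],[-0.027,-0.0135,0.0466,-0.0024,0,-0.0014,1]]]'
cat >> h.py <<'E'
def bat(n='top',z0=115,z1=145):
    p,d=shot(n);W=cloud(n,d);x,y,z=W[...,0],W[...,1],W[...,2]
    m=(x>440)&(x<620)&(y>20)&(y<215)&(z>z0)&(z<z1)&(p.max(2)>55)
    m=cv2.morphologyEx(m.astype(np.uint8),cv2.MORPH_OPEN,np.ones((3,3)))
    k,l,s,_=cv2.connectedComponentsWithStats(m);m=l==1+np.argmax(s[1:,4])
    r=cv2.minAreaRect(W[m][:,:2].astype(np.float32));print('bat',m.sum(),np.round(r[0],1),np.round(r[1],1),r[2],np.round(cv2.boxPoints(r),1).tolist());return W[m]
E
python3 - <<'E'
from h import *
st();bat()
E
```

```text
time: 6.58
tool_pos: [528.5, 165.7, 40.9]
tcp_rot: [179.5, 60.1, 88.5]
ft_force: [-1.4, 4.2, -0.4]
finger_gap: 85.5
t 6.58 p [528.5 165.7  40.9] rpy [179.5  60.1  88.5] F [-1.4  4.2 -0.4] j [ 38.  48.  73. -44. 102.  47.]
bat 1752 [529.6 123.2] [ 94.5 114.4] 88.95011138916016 [[471.6000061035156, 77.0], [585.9000244140625, 74.9000015258789], [587.7000122070312, 169.39999389648438], [473.29998779296875, 171.5]]
```

```bash
python3 -m jog '[[[-0.02,0,0.035,0,0,0,1],[-0.01,0,0.0175,0,0,0,1]]]'; for i in 1; do python3 -m jog '[[[-0.01,0,0.0175,0,0,0,1]]]'; done;  python3 -m jog '[[[-0.01,0,0.0175,0,0,0,1]]]'
```

```text
time: 6.88
tool_pos: [528.6, 162.8, 40.9]
tcp_rot: [179.5, 60.1, 88.4]
ft_force: [-0.6, 8.6, 0.3]
finger_gap: 85.3
time: 7.0
tool_pos: [528.6, 162.6, 41.1]
tcp_rot: [179.5, 60.0, 88.4]
ft_force: [-2.3, 12.7, 1.7]
finger_gap: 85.5
time: 7.12
tool_pos: [528.6, 162.4, 41.4]
tcp_rot: [179.4, 60.0, 88.4]
ft_force: [-3.2, 17.4, 2.9]
finger_gap: 85.3
```

```bash
python3 -m jog '[[[0,0,0,0,0,0,1],[0.02,0,-0.035,0,0,0,1],[0.08,0,-0.138,0,0,0,1],[-0.25,0,-0.145,0,0,0,1],[-0.25,0,-0.145,0,0,0,1],[-0.25,0,-0.145,0,0,0,1],[-0.25,0,-0.145,0,0,0,1],[0,0,0,0,0,0,1]]]'
python3 - <<'E'
from h import *
st();bat();bat('side')
p,d=shot('top');W=cloud('top',d)
E
```

```text
time: 8.12
tool_pos: [529.2, 171.5, 100.6]
tcp_rot: [179.2, 60.0, 88.2]
ft_force: [0.3, 0.8, -0.3]
finger_gap: 85.6
t 8.12 p [529.2 171.5 100.6] rpy [179.2  60.   88.2] F [ 0.3  0.8 -0.3] j [ 38.  44.  73. -44. 105.  45.]
bat 1747 [530.4 121. ] [ 94.5 112.9] 88.69405364990234 [[472.8999938964844, 75.0], [585.7000122070312, 72.5], [587.9000244140625, 166.89999389648438], [475.0, 169.5]]
bat 1581 [530.  142.1] [134.4 115.5] 88.83978271484375 [[470.8999938964844, 76.0], [586.2999877929688, 73.69999694824219], [589.0999755859375, 208.10000610351562], [473.6000061035156, 210.39999389648438]]
```

```bash
python3 -m jog '[[[-0.04,0,0.069,0,0,0,1],[-0.03,0,0.052,0,0,0,1],[-0.01,0,0.0175,0,0,0,1],[-0.01,0,0.0175,0,0,0,1]]]' ; python3 -m jog '[[[-0.057,0,0.02,0,0,0,1],[-0.058,0,0.021,0,0,0,1]]]'; python3 -c "
from h import *
st()"
```

```text
time: 8.78
tool_pos: [528.1, 162.3, 98.7]
tcp_rot: [179.6, 60.1, 88.5]
ft_force: [-2.0, 5.2, 2.2]
finger_gap: 85.5
time: 9.02
tool_pos: [528.1, 157.6, 102.8]
tcp_rot: [179.5, 60.1, 88.5]
ft_force: [-2.0, 5.2, 1.0]
finger_gap: 85.5
t 9.03 p [528.1 157.6 102.8] rpy [179.5  60.1  88.5] F [-2.   5.2  1. ] j [ 37.  42.  75. -45. 105.  44.]
```

```bash
python3 -m jog '[[[-0.111,0,0.052,0,0,0,1],[-0.111,0,0.052,0,0,0,1],[-0.106,0,0.061,0,0,0,1]]]'; python3 -m jog '[[[-0.106,0,0.061,0,0,0,1],[-0.1,0,0.069,0,0,0,1],[-0.1,0,0.069,0,0,0,1]]]' ; python3 - <<'E'
from h import *
p,d=shot('side','b1.png');a=cv2.imread('pics/b1.png')[100:340,130:430];cv2.imwrite('pics/b1c.png',cv2.resize(a,(750,600)))
E
```

```text
time: 9.4
tool_pos: [527.9, 142.3, 113.8]
tcp_rot: [179.4, 60.1, 88.4]
ft_force: [-2.0, 7.8, 5.0]
finger_gap: 85.6
time: 9.78
tool_pos: [527.7, 125.9, 122.4]
tcp_rot: [179.4, 60.1, 88.3]
ft_force: [-1.3, 5.5, 6.1]
finger_gap: 85.3
```

View pics/b1c.png

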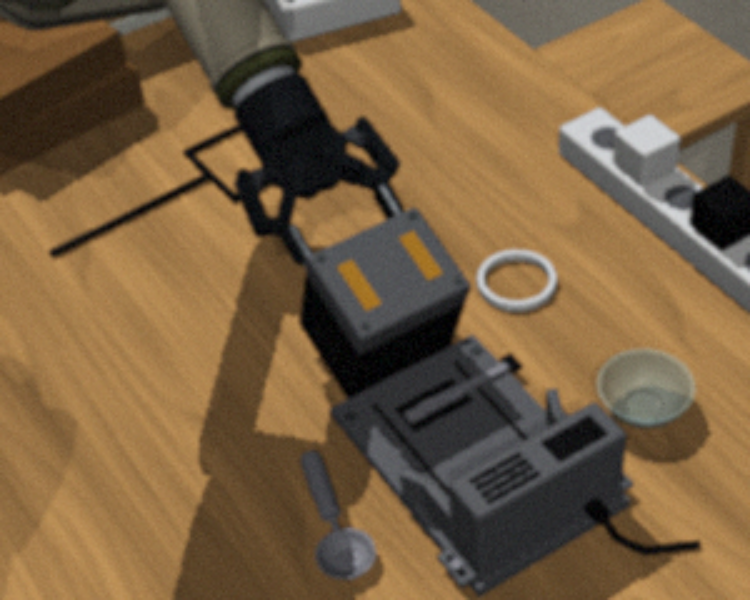

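The battery leans about 20° on the dock edge. Its strips are at (360,285) and (420,255), and both fingers sit on its back face. The force is about 8 N, so I'll continue along the arc.

```bash
python3 -m jog '[[[-0.095,0,0.078,0,0,0,1],[-0.095,0,0.078,0,0,0,1],[-0.087,0,0.086,0,0,0,1],[-0.087,0,0.086,0,0,0,1]]]'; python3 -m jog '[[[-0.08,0,0.075,0,0,0,1],[-0.08,0,0.075,0,0,0,1],[-0.073,0,0.08,0,0,0,1],[-0.073,0,0.08,0,0,0,1]]]' ; python3 -m jog '[[[-0.065,0,0.087,0,0,0,1],[-0.065,0,0.087,0,0,0,1]]]'
python3 - <<'E'
from h import *
for n in('top','side'):
    p,d=shot(n,'b2%s.png'%n);W=cloud(n,d)
    hsv=cv2.cvtColor(p,cv2.COLOR_RGB2HSV)
    x,y,z=W[...,0],W[...,1],W[...,2]
    m=(hsv[...,1]>150)&(hsv[...,0]>12)&(hsv[...,0]<28)&(p[...,0]>130)&(x>470)&(x<590)&(y>-60)&(y<150)&(z>70)&(z<175)
    q=W[m]; 
    if len(q)>15:
        c=q.mean(0);v=np.linalg.svd(q-c)[2][2];v*=np.sign(v[2]);print(n,len(q),c.round(1),v.round(3),'lean',np.degrees(np.arccos(v[2])))
E
```

```text
time: 10.32
tool_pos: [527.3, 102.4, 130.2]
tcp_rot: [179.3, 60.1, 88.3]
ft_force: [-1.3, 3.6, 7.6]
finger_gap: 85.3
time: 10.82
tool_pos: [526.7, 81.1, 134.4]
tcp_rot: [179.5, 60.1, 88.4]
ft_force: [0.9, 0.8, 2.0]
finger_gap: 85.6
time: 11.08
tool_pos: [526.1, 70.2, 135.1]
tcp_rot: [179.6, 60.1, 88.5]
ft_force: [1.6, 1.8, -0.1]
finger_gap: 85.2
top 95 [530.9  26.1 127.1] [-0.026 -0.725  0.689] lean 46.46572776547968
side 41 [523.5  27.1 123.4] [-0.024 -0.718  0.695] lean 45.9465256137514
```

```bash
python3 -m jog '[[[-0.058,0,0.092,0,0,0,1],[-0.058,0,0.092,0,0,0,1],[-0.049,0,0.097,0,0,0,1],[-0.049,0,0.097,0,0,0,1]]]';python3 -m jog '[[[-0.041,0,0.1,0,0,0,1],[-0.041,0,0.1,0,0,0,1],[-0.033,0,0.105,0,0,0,1],[-0.033,0,0.105,0,0,0,1]]]'; python3 -m jog '[[[-0.02,0,0.11,0,0,0,1],[-0.02,0,0.11,0,0,0,1],[0,0,0,0,0,0,1]]]'
python3 - <<'E'
from h import *
p,d=shot('side','b3.png');a=cv2.imread('pics/b3.png')[100:340,130:430];cv2.imwrite('pics/b3c.png',cv2.resize(a,(750,600)))
E
```

```text
time: 11.68
tool_pos: [525.7, 48.5, 135.3]
tcp_rot: [179.6, 60.1, 88.5]
ft_force: [-0.2, 0.5, 0.5]
finger_gap: 85.1
time: 12.18
tool_pos: [525.4, 27.1, 131.5]
tcp_rot: [179.5, 60.1, 88.4]
ft_force: [-0.5, 0.1, -0.1]
finger_gap: 85.0
time: 12.55
tool_pos: [524.9, 16.5, 127.4]
tcp_rot: [179.6, 60.1, 88.5]
ft_force: [0.0, 0.4, 0.4]
finger_gap: 85.5
```

View pics/b3c.png

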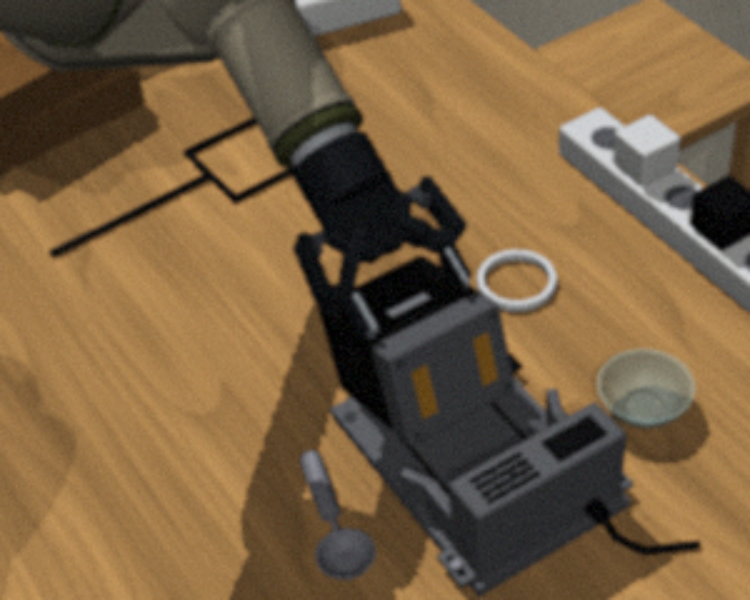

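```bash
python3 -m jog '[[[0,0,-0.3,0,0,0,1],[0,0,-0.6,0,0,0,1],[0,0,-0.9,0,0,0,1],[0,0,-0.9,0,0,0,1],[0,0,0,0,0,0,1]]]'
python3 - <<'E'
from h import *
s=st()
p,d=shot('top');W=cloud('top',d);x,y,z=W[...,0],W[...,1],W[...,2]
m=(x>440)&(x<620)&(y>-75)&(y<110)&(z>95)&(z<118);m=cv2.morphologyEx(m.astype(np.uint8),cv2.MORPH_OPEN,np.ones((3,3)))
k,l,q,_=cv2.connectedComponentsWithStats(m);m=l==1+np.argmax(q[1:,4])
r=cv2.minAreaRect(W[m][:,:2].astype(np.float32));print(m.sum(),r,cv2.boxPoints(r).round(1).tolist(),np.median(W[m][:,2]))
E
```

```text
time: 13.22
tool_pos: [528.4, 138.1, 197.6]
tcp_rot: [179.0, 59.9, 88.2]
ft_force: [0.9, -1.0, 0.3]
finger_gap: 85.7
t 13.22 p [528.4 138.1 197.6] rpy [179.   59.9  88.2] F [ 0.9 -1.   0.3] j [ 36.  33.  78. -47. 108.  38.]
2385 ((529.521484375, 27.41803741455078), (130.01666259765625, 114.37776184082031), 89.38851165771484) [[471.6000061035156, -37.0], [586.0, -38.20000076293945], [587.4000244140625, 91.80000305175781], [473.0, 93.0]] 107.56174484001349
```

```bash
python3 -m jog '[[[0.52,0.04,0.3,-0.0015,0,-0.0008,1],[0.52,0,0.3,0,0,0,1],[0.52,0,0.3,0,0,0,1],[0.52,0,0.3,0,0,0,1],[0.52,0,0.3,0,0,0,1],[-0.1,0,0.173,0,0,0,1],[-0.1,0,0.173,0,0,0,1],[-0.1,0,0.173,0,0,0,1],[-0.1,0,0.173,0,0,0,1],[-0.02,0,0.035,0,0,0,1],[-0.02,0,0.035,0,0,0,1],[-0.02,0,0.035,0,0,0,1]]]'
python3 -m jog '[[[-0.02,0,0.035,0,0,0,1],[-0.02,0,0.035,0,0,0,1],[-0.02,0,0.035,0,0,0,1],[-0.02,0,0.035,0,0,0,1],[-0.02,0,0.035,0,0,0,1]]]'
```

```text
time: 14.78
tool_pos: [529.6, 87.9, 45.1]
tcp_rot: [179.5, 60.1, 89.0]
ft_force: [0.6, 0.6, 0.5]
finger_gap: 85.3
time: 15.4
tool_pos: [529.4, 77.6, 45.1]
tcp_rot: [179.5, 60.1, 89.0]
ft_force: [0.8, 4.9, 1.0]
finger_gap: 85.4
```

```bash
M='x'; python3 -m jog '[[[-0.035,0,0.061,0,0,0,1],[-0.035,0,0.061,0,0,0,1],[-0.035,0,0.061,0,0,0,1],[-0.035,0,0.061,0,0,0,1],[-0.035,0,0.061,0,0,0,1],[-0.035,0,0.061,0,0,0,1]]]'; python3 -m jog '[[[-0.035,0,0.061,0,0,0,1],[-0.035,0,0.061,0,0,0,1],[-0.035,0,0.061,0,0,0,1],[-0.035,0,0.061,0,0,0,1]]]'; python3 - <<'E'
from h import *
p,d=shot('top');W=cloud('top',d);x,y,z=W[...,0],W[...,1],W[...,2]
m=(x>440)&(x<620)&(y>-102)&(y<110)&(z>95)&(z<118);m=cv2.morphologyEx(m.astype(np.uint8),cv2.MORPH_OPEN,np.ones((3,3)))
k,l,q,_=cv2.connectedComponentsWithStats(m);m=l==1+np.argmax(q[1:,4])
r=cv2.minAreaRect(W[m][:,:2].astype(np.float32));print(m.sum(),r,cv2.boxPoints(r).round(1).tolist(),np.median(W[m][:,2]))
E
```

```text
time: 16.15
tool_pos: [529.2, 56.3, 45.1]
tcp_rot: [179.5, 60.1, 89.0]
ft_force: [-0.1, 5.0, 0.8]
finger_gap: 85.2
time: 16.65
tool_pos: [529.1, 42.2, 45.1]
tcp_rot: [179.5, 60.1, 89.0]
ft_force: [1.1, 5.0, 1.4]
finger_gap: 85.3
2378 ((528.98046875, -17.82801055908203), (129.56809997558594, 114.76663970947266), 89.17832946777344) [[470.70001220703125, -81.80000305175781], [585.4000244140625, -83.4000015258789], [587.2999877929688, 46.099998474121094], [472.5, 47.79999923706055]] 107.52675249861181
```

```bash
python3 -m jog '[[[-0.03,-0.005,0.052,0,0,0,1],[-0.03,-0.005,0.052,0,0,0,1],[-0.03,-0.005,0.052,0,0,0,1],[-0.03,-0.005,0.052,0,0,0,1],[-0.03,0,0.052,0,0,0,1],[-0.03,0,0.052,0,0,0,1],[-0.03,0,0.052,0,0,0,1],[-0.03,0,0.052,0,0,0,1]]]'; for k in 1; do python3 -m jog '[[[-0.01,0,0.0175,0,0,0,1],[-0.01,0,0.0175,0,0,0,1],[-0.01,0,0.0175,0,0,0,1]]]'; done;  python3 -m jog '[[[-0.01,0,0.0175,0,0,0,1],[-0.01,0,0.0175,0,0,0,1],[-0.01,0,0.0175,0,0,0,1]]]'
```

```text
time: 17.7
tool_pos: [527.8, 18.3, 45.1]
tcp_rot: [179.5, 60.1, 89.0]
ft_force: [-0.6, 5.5, 1.2]
finger_gap: 85.1
time: 18.08
tool_pos: [527.8, 15.5, 45.0]
tcp_rot: [179.5, 60.1, 89.0]
ft_force: [0.5, 6.5, 1.7]
finger_gap: 85.4
time: 18.45
tool_pos: [527.9, 13.0, 45.1]
tcp_rot: [179.5, 60.1, 89.0]
ft_force: [-0.7, 10.5, 1.7]
finger_gap: 85.6
```

```bash
python3 -m jog '[[[-0.01,0,0.0175,0,0,0,1],[-0.01,0,0.0175,0,0,0,1]]]';  python3 -m jog '[[[-0.01,0,0.0175,0,0,0,1],[-0.01,0,0.0175,0,0,0,1]]]'; python3 -m jog '[[[-0.01,0,0.0175,0,0,0,1]]]'
```

```text
time: 18.7
tool_pos: [528.1, 11.4, 45.0]
tcp_rot: [179.4, 60.0, 89.0]
ft_force: [0.2, 12.4, 2.2]
finger_gap: 85.6
time: 18.95
tool_pos: [528.1, 9.6, 45.1]
tcp_rot: [179.4, 60.0, 89.0]
ft_force: [-0.4, 14.2, 3.1]
finger_gap: 85.5
time: 19.08
tool_pos: [528.1, 8.7, 45.1]
tcp_rot: [179.4, 60.0, 89.0]
ft_force: [-0.8, 14.0, 2.3]
finger_gap: 85.4
```

```bash
python3 -m jog '[[[-0.01,0,0.0175,0,0,0,1]]]';  python3 -m jog '[[[-0.01,0,0.0175,0,0,0,1]]]'
```

```text
time: 19.2
tool_pos: [528.1, 7.8, 45.0]
tcp_rot: [179.4, 60.0, 89.0]
ft_force: [-0.1, 14.3, 1.7]
finger_gap: 85.5
time: 19.32
tool_pos: [528.2, 7.1, 45.1]
tcp_rot: [179.3, 60.0, 88.9]
ft_force: [-1.7, 21.7, 3.1]
finger_gap: 85.1
```

```bash
python3 -m jog '[[[0,0,0,0,0,0,1],[0,0,0,0,0,0,1]]]'; python3 -m jog '[[[0.01,0,-0.0175,0,0,0,1],[0.01,0,-0.0175,0,0,0,1]]]';python3 -m jog '[[[0.01,0,-0.0175,0,0,0,1],[0.01,0,-0.0175,0,0,0,1],[0.01,0,-0.0175,0,0,0,1]]]'
```

```text
time: 19.58
tool_pos: [528.2, 7.2, 45.1]
tcp_rot: [179.3, 59.9, 89.0]
ft_force: [-1.0, 17.2, 2.4]
finger_gap: 85.2
time: 19.82
tool_pos: [528.0, 7.8, 45.1]
tcp_rot: [179.4, 60.1, 89.0]
ft_force: [1.7, 4.0, 0.6]
finger_gap: 85.3
time: 20.2
tool_pos: [527.3, 9.9, 44.8]
tcp_rot: [179.6, 60.1, 89.1]
ft_force: [-0.9, -0.8, -0.5]
finger_gap: 85.3
```

```bash
python3 -m jog '[[[0.1,0,-0.173,0,0,0,1],[0.2,0,-0.346,0,0,0,1],[0.2,0,-0.346,0,0,0,1],[0,0,-0.8,0,0,0,1],[0,0,-0.9,0,0,0,1],[0,0,-0.9,0,0,0,1],[0,0,0,0,0,0,1]]]'
python3 - <<'E'
from h import *
st()
for n in('top','side'):
    p,d=shot(n,'z%s.png'%n);W=cloud(n,d);x,y,z=W[...,0],W[...,1],W[...,2]
    m=(x>455)&(x<600)&(y>-114)&(y<60)&(z>102)&(z<114)
    q=W[m];hy=[np.percentile(q[abs(q[:,0]-b)<5][:,1],98) for b in range(480,585,10)];b=np.arange(480,585,10)
    f=np.polyfit(b,hy,1);print(n,'foot y@528',np.polyval(f,528),'slope deg',np.degrees(f[0]),'x edges',np.percentile(q[:,0],[1,99]),'z',np.median(q[:,2]))
a=cv2.imread('pics/ztop.png')[190:310,270:410];b=cv2.imread('pics/zside.png')[160:340,225:405]
cv2.imwrite('pics/zz.png',cv2.hconcat([cv2.resize(a,(400,343),interpolation=cv2.INTER_CUBIC),cv2.resize(b,(343,343),interpolation=cv2.INTER_CUBIC)]))
E
```

```text
time: 21.08
tool_pos: [530.1, 177.9, 111.8]
tcp_rot: [179.0, 59.9, 88.8]
ft_force: [0.5, 0.3, 0.7]
finger_gap: 85.2
t 21.07 p [530.1 177.9 111.8] rpy [179.   59.9  88.8] F [0.5 0.3 0.7] j [ 39.  43.  73. -44. 106.  44.]
top foot y@528 10.148789289770658 slope deg -0.6991447189745746 x edges [469.65344456 582.17682064] z 107.59121475418033
side foot y@528 13.02130323396974 slope deg -0.8456790196699973 x edges [469.50218782 581.82565589] z 107.94440073521457
```

View pics/zz.png

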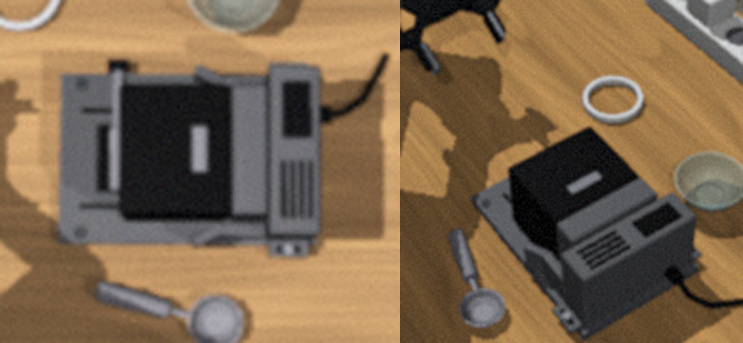

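```bash
python3 - <<'E'
from h import *
for n,Ws in(('start',np.load('top0.npz')['W']),('now',cloud('top',shot('top')[1]))):
    x,y,z=Ws[...,0],Ws[...,1],Ws[...,2]
    for y0 in range(0,48,4):
        q=z[(x>505)&(x<552)&(y>=y0)&(y<y0+4)];print(n,y0,len(q),np.nanmedian(q).round(1),end=' | ')
    print()
W=cloud('top',shot('top')[1])[...,1]
E
```

```text
start 0 27 11.4 | start 4 28 14.3 | start 8 25 13.3 | start 12 35 18.3 | start 16 18 18.5 | start 20 33 19.7 | start 24 19 13.0 | start 28 26 14.3 | start 32 27 11.8 | start 36 21 13.7 | start 40 31 12.3 | start 44 22 12.0 | 
now 0 19 106.3 | now 4 37 108.4 | now 8 18 107.1 | now 12 18 105.5 | now 16 17 18.8 | now 20 33 19.1 | now 24 19 13.3 | now 28 30 13.8 | now 32 24 12.7 | now 36 25 13.1 | now 40 29 12.1 | now 44 23 13.9 |
```

```bash
python3 -c "
from bench import job
print(job.hand_in())"
```

```text
the job is handed in; nothing more can be done
None
```

The battery is lying on the dock plate, pushed home with the latch up behind it, and the job is handed in. No verdict was reported.

**What I did**
- **Slide:** I pushed the battery with the two open fingertips, turning it about 9° square, until it met the dock edge at about 17 N.
- **Tip:** I followed the arc with a high push of about 10 N or less. I measured a lean of 46° on the way, and it ended flat.
- **Push home:** I felt the spring bars at about 10 N and stopped at the hard stop. The highest force I read on the battery was about 22 N. Readings came only at the end of each move.
- **Time:** The robot clock read about 21 s at the end.

**Last checks**
- **Position:** The battery lies flat, with its top at 107.6–107.9 mm, and is square to the dock within about 0.5°. It is within about 2 mm of the middle.
- **Home:** It did not spring back after I backed off. The top camera put the foot face at y = 10.1 mm and the side camera at 13.0 mm, a 3 mm disagreement. The estimate from the fingertip stop, about 12 mm, lies between them.
- **Latch:** The bar stands about 6–7 mm above the plate right behind the foot, the same height as at the start.
- **Clear:** The gripper is well away from everything. The spoon, ring and dish look untouched in the final picture; I did not measure the other bystanders.

I did not measure the turning speed as the battery fell. I estimated it at under 5 rad/s, against the limit of 7.

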